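# Index the swing-arm lens over the stained dish

## Task

The inspection lens on the microscopy bench is locked in the middle hole of its index plate, between two dishes. Hook a fingertip (or both together, the gripper shut) through the yellow pull ring, lift the spring pin out of its hole, swing the arm one hole so that the lens stands over the dish with the violet specimen, then let the pin drop fully home in that hole and move clear of it. Do it gently, without pinching the ring or swinging past that hole, and leave both dishes and everything else on the bench where they stand.

Things in the scene. Friction and masses are not known exactly. Their poses are not given: they have to be found in the camera images.
- stand: The fixed lens stand: a grey slab 270 x 360 x 10 mm (from 225 mm left of the pivot to 45 mm right of it) with a pivot post and an aluminium index plate. Origin: on the pivot axis, at bench level. Its x axis points roughly to the robot's right (plate and arm lie on its -x side, left of the pivot), z up.
- mid_hole (a point): Mouth of the plate's middle hole, 46 mm above the bench. The plate is an arc about the pivot, 183 to 217 mm from it, top 46 mm above the bench, with five holes on the 200 mm radius at -44, -22, 0, 22 and 44 degrees from the stand's -x axis. Holes: 13 mm wide along the arc, 18 mm across, 12 mm deep.
- lens_arm (a joint): Swing of the arm about the vertical pivot axis, rad. 0: over the middle hole (start). Positive: counter-clockwise from above (free end towards the stand's -y). One hole is 0.384 (22 degrees, 77 mm along the arc at the pin); 0.768 is the last. It turns with light friction (about 0.08 N m), stays where it is left, and has about 0.007 of play with the pin home.
- free_end (a point): Free end of the white lens arm, mid-width on its top face, 218 mm from the pivot axis and 62 mm above the bench. The arm is a level bar 26 mm wide, 10 mm thick.
- index_pin (a joint): Height of the spring index pin above fully home, m; 0 to 0.026. A round-ended 10 mm pin, upright in the arm 200 mm from the pivot, 9 mm deep in its hole at 0: lift it at least 10 mm, better 14, to clear. At 0.009 it rides on the plate's top and springs down by itself once over a hole. The spring pushes down with 3 N at 0, 5 N at 0.015.
- pull_ring: Yellow ring on top of the pin, moving with it: 64 mm outside, 52 inside, wire 6. Origin: ring centre, 118 mm above the bench, 186 mm from the pivot axis with the pin home. x: the ring's axis, towards the pivot and 30 degrees below level; y: level, across the arm; z: to the ring's top (it leans 30 degrees back, towards the pivot). Free above and left of it; bushing below it to 76 mm.
- lens (a point): Round lens in a black rim, 58 mm across, fixed in the arm. The point: its centre, on the arm's centre line, 125 mm from the pivot axis, 57 mm above the bench, 31 mm clear above the dishes.
- stained_dish: Loose white dish, 40 mm across, 12 mm high, with a violet disc on top: the one the lens must stand over. It stands on the slab 125 mm from the pivot, one hole to either side of the middle. Origin: centre of its underside.
- blank_dish: Loose white dish of the same size with a plain white top, at the other side. Origin: centre of its underside.
- mouse: Loose black computer mouse, 105 x 60 x 30 mm, on a thin fixed mat. Origin: centre of its underside.
- sample_jar: Loose jar with a green cap, 52 mm across, 60 mm high. Origin: centre of its underside.
- slide_box: Loose blue box 85 x 120 x 32 mm. Origin: centre of its underside.
- wash_bottle: Loose bottle with a red cap, 64 mm across, 160 mm high. Origin: centre of its underside.
- tube_rack: Loose orange rack 70 x 180 x 45 mm with tubes standing to 75 mm. Origin: centre of its underside.
- timer: Loose white timer 60 x 75 x 22 mm. Origin: centre of its underside.

How it is judged:
By the outcome, as a careful person would: the job done as asked, in the order asked, and still so for the second after the job is handed in, with the robot touching nothing.
It also fails if it takes over 51 s, if anything falls off the work surface, if the arm or the gripper's body presses on something with over 40 N, if the wrist force passes 120 N, or if a joint passes its speed limit or range.

## Robot

A 6-joint arm with a two-finger parallel gripper is mounted at the origin on the work surface. World frame = base frame: x ahead of the robot, y to its left, z up, the work surface at z = 0. Lengths are in m, angles in rad, forces in N, time in s.
With the tool pointing down it reaches from about 0.3 to 1 m from the base axis. Payload 5.1 kg.
Tool frame: the origin (TCP) lies at the very end of the fingers, on their centre line; the grasp point (between the pads) lies 19 mm behind it; z points along the fingers, y is the line along which they close (so a half turn about z gives the same grasp; the last joint's range is limited). The gripper opens to 95 mm and grips with 3 to 60 N. Pads are 20 mm wide; open, the fingers measure 119 mm over their backs; the gripper's body (75 mm by 180 mm) begins 59 mm behind the grasp point.
Start: joints at [-1.21, 0.124, 1.65, -0, 1.367, -0.083], TCP at [0.279, -0.587, 0.215] pointing down, gripper open.
Joint ranges: [-2.61, 2.61], [-1.02, 2.33], [0.03, 2.71], [-1.35, 4.49], [0.32, 2.68], [-2.91, 2.91]. Speed limits (rad/s): [2.57, 2.57, 3.14, 3.14, 3.14, 3.14].

## Interface

Orientations are given as a 3x3 rotation matrix whose columns are the frame's x, y, z axes.
In Python, from plant import * gives the robot as it stands.
- The arm moves only by the tool arm_command, never from a script. Its arguments are lists of equal length, an entry for each row: "linear": the shift along the tool's x, y, z in mm, a list of three; "twist": the turn, a rotation vector about the tool's x, y, z in degrees, a list of three; "gripper": the opening, from 0 (shut) to 1 (fully open). In form: {"linear": [[tx, ty, tz], ...], "twist": [[ax, ay, az], ...], "gripper": [gripper, ...]}. A call has 1 to 20 rows; each row is the pose to reach, as a shift and turn from the pose commanded when the call began, along the tool's axes at that moment; what a row does not reach only later rows make up. A row lasts 1/12 s, in which the tool goes at most 41.7 mm and 7.16 degrees, less where a joint would pass 70% of its speed; a pose out of reach is approached as far as the arm can. A call with a gripper value outside its range is refused whole. The fingers move at their own pace and stop on an object; the grip force is fixed at half the most. Time passes only in rows, so rows that repeat a pose let the fingers close. It gives the time, the measured TCP pose, the force, the opening and the grip force at its end, in the units of the state.
- observe(): the state, without advancing time (a new reading comes with each control period).
- snapshot(name): name is "scene" or "top"; returns a dict with "frame" (420x560x3 uint8, red, green, blue), "intrinsics" (3x3 intrinsics, pixels), "rvec" (rotation vector, rad) and "tvec" (3), from world to camera coordinates, as OpenCV has them. Camera axes: x right, y down, z forward; pixel columns grow to the right and rows downward; lengths in m; the calibration is good to about 2 mm. A picture is of the moment at which its call begins. There is no depth.
- close_job(): hands the job in; it is judged then, once.
Trained networks look in the newest picture that a camera, given by its name, has taken for a name from the list of things; names that differ only in an ending like _2 or _b are one class to them, and where a whole thing is asked for, a point or a joint stands for the part that bears it (a point fixed in the world has none). Each returns a list of dicts, best first, with "confidence" (0 to 1); they miss things now and then, are a little off and sometimes report something else, mostly with a low value. They report only what shows in the picture. A call takes as long as a camera call.
- recognise(camera, name): "point" ([x, y, z] in m, in world coordinates, good to about 4 mm: the middle of the surface that is visible of it).
The state is a dict: "time": time; "joints": joint angles; "qvel": joint speeds; "joint_efforts": joint torques, N m; "ee_pos": TCP position; "tool_rot": TCP orientation; "ft_force": force on the tool from outside, world axes, zero at the start; "moment": the same for the moment, N m; "gripper_width": finger opening in m; "gripper_force": force on a finger pad.
Only numpy, scipy, OpenCV 4.12 (cv2) and the standard library are available. Lean on these libraries where they do the work, as an engineer would, in place of code of your own. Each camera call takes 0.05 s, during which the arm holds its last target. There are 200 camera calls.

## Working session

There is one attempt and no reset: what is moved stays moved. The work goes in short steps, Python scripts to look and compute and a tool call to move; the robot and the scene stay as the last step left them, time stands still between calls to the robot, and variables do not carry over. Pictures are saved under pics/ and viewed, at most 10 in all, crops included, and the job is handed in when it is done.

Besides the shell and the picture viewer there is one more tool, called after "Emit:" as name(argument=value, ...) on one line, values as JSON. arm_command: Moves the arm, as the interface text tells. Its arguments: {"type":"object","properties":{"linear":{"type":"array"},"twist":{"type":"array"},"gripper":{"type":"array"}},"required":["linear","twist","gripper"]}

```bash
ls; mkdir -p pics
python3 - <<'E'
from plant import *
import cv2,numpy as np
for c in("scene","top"):
    s=snapshot(c); cv2.imwrite(f"pics/{c}0.png",s["frame"][:,:,::-1])
    print(c,np.round(s["intrinsics"],1).tolist(),np.round(s["rvec"],3),np.round(s["tvec"],3))
    for n in("stand","free_end","pull_ring","lens","stained_dish","blank_dish","index_pin"):
        try: print(n,[(np.round(d["point"],3).tolist(),round(d["confidence"],2)) for d in recognise(c,n)[:3]])
        except Exception as e: print(n,e)
o=observe();print(o["time"],o["ee_pos"],np.round(o["tool_rot"],3).tolist(),o["gripper_width"])
E
```

```text
pics
scene [[444.5, 0.0, 275.9], [0.0, 444.5, 207.6], [0.0, 0.0, 1.0]] [ 2.298  1.114 -0.374] [-0.342 -0.266  1.52 ]
stand [([0.566, -0.118, 0.009], 0.79)]
free_end [([0.547, -0.091, 0.062], 0.81), ([0.565, -0.114, 0.006], 0.61)]
pull_ring [([0.488, -0.083, 0.02], 0.63), ([0.542, -0.013, 0.129], 0.46)]
lens [([0.544, -0.093, 0.062], 0.79), ([0.364, 0.308, 0.025], 0.49)]
stained_dish [([0.462, -0.439, 0.032], 0.19)]
blank_dish [([0.595, -0.078, 0.028], 0.69)]
index_pin [([0.541, -0.015, 0.131], 0.55), ([0.53, 0.283, 0.049], 0.29)]
top [[485.3, 0.0, 278.6], [0.0, 485.3, 213.7], [0.0, 0.0, 1.0]] [ 2.149 -2.172  0.153] [0.034 0.533 1.366]
stand [([0.53, -0.109, 0.012], 0.97)]
free_end [([0.543, -0.081, 0.063], 0.83)]
pull_ring []
lens [([0.544, -0.088, 0.063], 0.65), ([0.36, 0.309, 0.019], 0.41)]
stained_dish [([0.496, -0.078, 0.023], 0.57)]
blank_dish []
index_pin [([0.542, -0.008, 0.122], 0.61), ([0.535, -0.109, 0.014], 0.36)]
0.8 [ 0.27907945 -0.58705161  0.21469311] [[0.903, 0.429, 0.0], [0.429, -0.903, -0.0], [-0.0, 0.0, -1.0]] 0.09504076820635558
```

View pics/scene0.png

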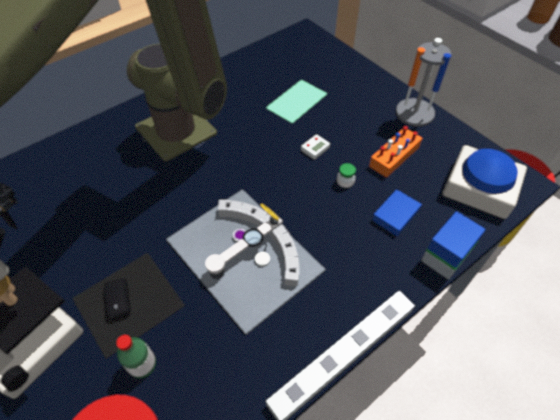

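View pics/top0.png

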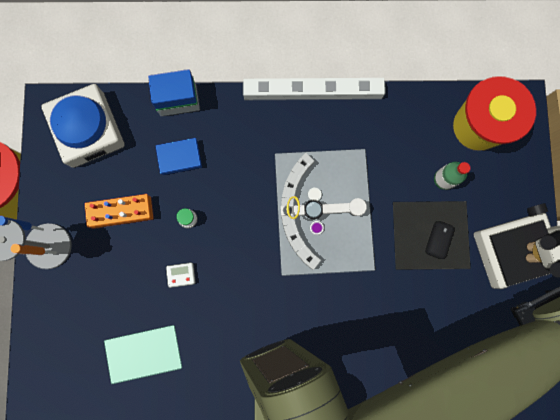

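The top view shows the stand with the pivot at (358,208), the ring at (293,208), the violet dish at (317,228) and the blank dish at (315,194). Violet is on the robot's side, which is the stand's -y, so the swing is +0.384.

Next I'll fit the stand pose.

```bash
cat > h.py <<'E'
from plant import *
import cv2,numpy as np
from scipy.optimize import least_squares
def proj(s,P): return cv2.projectPoints(np.asarray(P,float).reshape(-1,1,3),s["rvec"],s["tvec"],s["intrinsics"],None)[0].reshape(-1,2)
def bp(s,uv,z):
    R=cv2.Rodrigues(np.asarray(s["rvec"],float))[0];C=-R.T@np.ravel(s["tvec"])
    d=R.T@np.linalg.inv(s["intrinsics"])@np.r_[uv,1];return C+d*(z-C[2])/d[2]
def ring(px,py,yaw,th=0,h=0,r=.029,n=72):
    a=yaw+th; u=np.array([-np.cos(a),-np.sin(a),0])   # outward radial
    c=np.array([px,py,.118+h])+.186*u; yv=np.array([-u[1],u[0],0]); zv=-.5*u+np.array([0,0,np.cos(np.pi/6)])
    t=np.linspace(0,2*np.pi,n,endpoint=False)[:,None]
    return c,c+r*(np.cos(t)*yv+np.sin(t)*zv)
E
python3 - <<'E'
from h import *
for c in("top","scene"):
    s=snapshot(c);f=s["frame"];hsv=cv2.cvtColor(f,cv2.COLOR_RGB2HSV)
    ctr=proj(s,[.54,-.1,.01])[0]
    near=np.zeros(f.shape[:2],np.uint8);cv2.circle(near,tuple(int(v) for v in ctr),95,255,-1)
    m=((hsv[...,1]<70)&(hsv[...,2]>75)).astype(np.uint8)*255&near
    n,l,st,ce=cv2.connectedComponentsWithStats(m);k=1+np.argmax(st[1:,4]);m=(l==k).astype(np.uint8)
    cn=max(cv2.findContours(m,cv2.RETR_EXTERNAL,cv2.CHAIN_APPROX_NONE)[0],key=cv2.contourArea)
    W=np.array([bp(s,p,.01)[:2] for p in cn[:,0]])
    r=cv2.minAreaRect((W*1000).astype(np.float32));print(c,"slab",r)
    b=cv2.boxPoints(r)/1000;print(b.round(3).tolist())
    y=((hsv[...,0]>18)&(hsv[...,0]<34)&(hsv[...,1]>120)&(hsv[...,2]>90)&(near>0))
    v=np.argwhere(y);print("yellow",len(v),v.mean(0)[::-1],v.min(0)[::-1],v.max(0)[::-1])
    vi=((hsv[...,0]>125)&(hsv[...,0]<165)&(hsv[...,1]>80)&(near>0));q=np.argwhere(vi);print("violet",bp(s,q.mean(0)[::-1],.022).round(4))
    x0,y0=(ctr-[75,70]).astype(int);cv2.imwrite(f"pics/{c}_crop.png",cv2.resize(f[y0:y0+140,x0:x0+150,::-1],None,fx=4,fy=4,interpolation=cv2.INTER_CUBIC));print("crop",x0,y0)
E
```

```text
top slab ((544.1836547851562, -105.2899169921875), (364.9179992675781, 274.2472839355469), 2.50744891166687)
[[0.35600000619888306, 0.024000000208616257], [0.36800000071525574, -0.25], [0.7319999933242798, -0.23399999737739563], [0.7200000286102295, 0.03999999910593033]]
yellow 97 [293.12371134 207.25773196] [287 196] [299 218]
violet [ 0.4938 -0.0816  0.022 ]
crop 246 142
scene slab ((537.891357421875, -96.73258972167969), (379.16741943359375, 293.1712646484375), 2.5594160556793213)
[[0.34200000762939453, 0.04100000113248825], [0.35499998927116394, -0.25200000405311584], [0.734000027179718, -0.23499999940395355], [0.7210000157356262, 0.057999998331069946]]
yellow 94 [268.95744681 210.90425532] [260 203] [277 219]
violet [ 0.4826 -0.0828  0.022 ]
crop 169 181
```

View pics/top_crop.png

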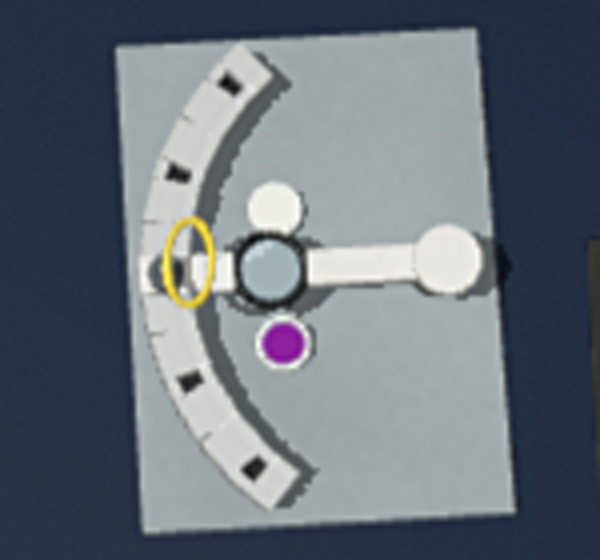

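View pics/scene_crop.png

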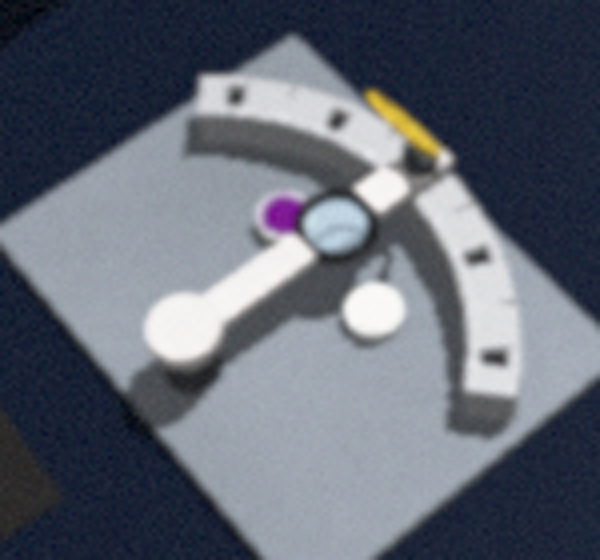

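Both crops show the violet dish on the robot side of the lens. The plate holes are clear in both: top (230,84), (178,173), (190,381), (254,468), and scene (236,96), (338,119), (477,257), (494,357). I'll fit the stand pose from these, the slab corners and the ring centroid.

Run:
```python
from h import *
S={c:snapshot(c) for c in("top","scene")}
off={"top":(246,142),"scene":(169,181)}
H={"top":{-44:(230,84),-22:(178,173),22:(190,381),44:(254,468)},"scene":{44:(236,96),22:(338,119),-22:(477,257),-44:(494,357)}}
C=[((-.225,.18),(117,45)),((.045,.18),(475,28)),((.045,-.18),(516,513)),((-.225,-.18),(144,532))]
Y={"top":(293.12,207.26),"scene":(268.96,210.90)}
px=lambda c,p:(np.array(p)+.5)/4-.5+off[c]
def res(p,cams=("top","scene"),parts=False):
    x,y,w=p;R=np.array([[np.cos(w),-np.sin(w)],[np.sin(w),np.cos(w)]]);r=[]
    W=lambda q,z:np.r_[R@q+[x,y],z]
    for c in cams:
        for a,q in H[c].items():
            t=np.radians(a);r.append(proj(S[c],W([-.2*np.cos(t),-.2*np.sin(t)],.045))[0]-px(c,q))
        if c=="top":
            for P,q in C:r.append(proj(S[c],W(P,.01))[0]-px(c,q))
        r.append(proj(S[c],ring(x,y,w)[1]).mean(0)-Y[c])
    return np.array(r) if parts else np.ravel(r)
for cams in(("top",),("scene",),("top","scene")):
    f=least_squares(res,[.54,-.2,-1.5],args=(cams,),loss="soft_l1");p=f.x
    print(cams,p.round(4),res(p,cams,True).round(1).tolist())
c,_=ring(*p);print("ring c",c.round(4)); print("ring at +22",ring(*p,.384)[0].round(4))
a=p[2]+.384; print("dish pred",p[:2]-.125*np.array([np.cos(a),np.sin(a)]))
```

```text
('top',) [ 0.5484 -0.1953 -1.5272] [[0.2, -0.0], [0.2, 0.1], [0.3, -0.1], [0.3, -0.1], [-0.3, 0.4], [0.3, 0.1], [-0.3, -0.3], [-0.3, 0.1], [-0.4, -0.2]]
('scene',) [ 0.5472 -0.1946 -1.5291] [[-0.0, -0.2], [-0.3, 0.0], [-0.1, -0.2], [-0.1, -0.2], [0.5, 0.7]]
('top', 'scene') [ 0.5482 -0.1951 -1.5272] [[0.1, 0.1], [0.1, 0.2], [0.2, -0.0], [0.2, -0.0], [-0.3, 0.5], [0.2, 0.2], [-0.3, -0.2], [-0.3, 0.2], [-0.5, -0.1], [-0.1, 0.1], [-0.3, 0.3], [-0.1, -0.0], [0.0, 0.1], [0.5, 0.9]]
ring c [ 0.54   -0.0093  0.118 ]
ring at +22 [ 0.471  -0.0258  0.118 ]
dish pred [ 0.49631961 -0.08134548]
```

```bash
cat >> h.py <<'E'
from scipy.spatial.transform import Rotation as Ro
PX,PY,W=.5482,-.1951,-1.5272
def pose(th,h,back,pitch,roll=0,up=0):
    "tool along ring, TCP 'back' m short of ring centre along tool z; up: extra world z"
    c,_=ring(PX,PY,W,th,h);a=W+th;inn=np.array([np.cos(a),np.sin(a),0]);p=np.radians(pitch)
    d=np.cos(p)*inn-np.sin(p)*np.array([0,0,1.]);x=np.cross([0,0,1.],inn)*1.
    R=np.c_[x,np.cross(d,x),d]@Ro.from_euler("z",roll,degrees=True).as_matrix()
    return c-back*d+np.array([0,0,up]),R
def cmd(p,R,base=None):
    o=observe();p0,R0=(o["ee_pos"],o["tool_rot"]) if base is None else base
    R0=np.asarray(R0);return (R0.T@(p-np.asarray(p0))*1000).round(1).tolist(),Ro.from_matrix(R0.T@R).as_rotvec(degrees=True).round(1).tolist()
E
python3 - <<'E'
from h import *
for th in(0,.384):
  for roll in(0,90,180,270):
   for pitch in (30,40):
    p,R=pose(th,0,.06,pitch,roll)
    wc=p-R[:,2]*.25
    j1=np.arctan2(wc[1],wc[0])
    for f in(1.6,1.9):
        M=Ro.from_euler("ZY",[j1,f]).as_matrix().T@R@Ro.from_euler("z",90,degrees=True).as_matrix()
        print(th,roll,pitch,f,wc.round(2),Ro.from_matrix(M).as_euler("ZYZ").round(2))
o=observe();print(o["time"])
E
```

```text
0 0 30 1.6 [0.53 0.26 0.27] [-1.    1.91 -1.33]
0 0 30 1.9 [0.53 0.26 0.27] [-0.94  1.74 -1.07]
0 0 40 1.6 [0.53 0.23 0.32] [-0.83  1.83 -1.31]
0 0 40 1.9 [0.53 0.23 0.32] [-0.8   1.62 -1.09]
0 90 30 1.6 [0.53 0.26 0.27] [-1.    1.91  0.24]
0 90 30 1.9 [0.53 0.26 0.27] [-0.94  1.74  0.5 ]
0 90 40 1.6 [0.53 0.23 0.32] [-0.83  1.83  0.26]
0 90 40 1.9 [0.53 0.23 0.32] [-0.8   1.62  0.48]
0 180 30 1.6 [0.53 0.26 0.27] [-1.    1.91  1.81]
0 180 30 1.9 [0.53 0.26 0.27] [-0.94  1.74  2.07]
0 180 40 1.6 [0.53 0.23 0.32] [-0.83  1.83  1.83]
0 180 40 1.9 [0.53 0.23 0.32] [-0.8   1.62  2.05]
0 270 30 1.6 [0.53 0.26 0.27] [-1.    1.91 -2.9 ]
0 270 30 1.9 [0.53 0.26 0.27] [-0.94  1.74 -2.65]
0 270 40 1.6 [0.53 0.23 0.32] [-0.83  1.83 -2.88]
0 270 40 1.9 [0.53 0.23 0.32] [-0.8   1.62 -2.66]
0.384 0 30 1.6 [0.36 0.22 0.27] [-1.04  1.66 -1.49]
0.384 0 30 1.9 [0.36 0.22 0.27] [-1.04  1.51 -1.23]
0.384 0 40 1.6 [0.37 0.19 0.32] [-0.87  1.59 -1.52]
0.384 0 40 1.9 [0.37 0.19 0.32] [-0.89  1.39 -1.29]
0.384 90 30 1.6 [0.36 0.22 0.27] [-1.04  1.66  0.08]
0.384 90 30 1.9 [0.36 0.22 0.27] [-1.04  1.51  0.34]
0.384 90 40 1.6 [0.37 0.19 0.32] [-0.87  1.59  0.05]
0.384 90 40 1.9 [0.37 0.19 0.32] [-0.89  1.39  0.28]
0.384 180 30 1.6 [0.36 0.22 0.27] [-1.04  1.66  1.66]
0.384 180 30 1.9 [0.36 0.22 0.27] [-1.04  1.51  1.91]
0.384 180 40 1.6 [0.37 0.19 0.32] [-0.87  1.59  1.62]
0.384 180 40 1.9 [0.37 0.19 0.32] [-0.89  1.39  1.85]
0.384 270 30 1.6 [0.36 0.22 0.27] [-1.04  1.66 -3.06]
0.384 270 30 1.9 [0.36 0.22 0.27] [-1.04  1.51 -2.8 ]
0.384 270 40 1.6 [0.37 0.19 0.32] [-0.87  1.59 -3.09]
0.384 270 40 1.9 [0.37 0.19 0.32] [-0.89  1.39 -2.86]
1.0
```

Run:
```python
from h import *
p,R=pose(0,0,.10,35,90); print(p.round(3),R.round(2).tolist())
print(cmd(np.array([.52,.16,.36]),R)); print(observe()["joints"])
```

```text
[0.537 0.073 0.175] [[0.02, -1.0, 0.04], [-0.57, -0.04, -0.82], [0.82, 0.0, -0.57]]
([538.3, -571.2, -145.3], [-53.6, 35.5, 102.9])
[-1.20956354e+00  1.23768789e-01  1.65029134e+00  1.50757586e-05
  1.36750011e+00 -8.25890705e-02]
```

Emit:
arm_command(linear=[[0, 0, -150], [0, 0, -150], [0, 0, -150], [0, 0, -150], [0, 0, -150]], twist=[[0, 0, 0], [0, 0, 0], [0, 0, 0], [0, 0, 0], [0, 0, 0]], gripper=[0, 0, 0, 0, 0])

```text
time: 1.42
ee_pos: [0.2799, -0.5891, 0.3742]
tool_rot: [[0.903, 0.429, 0.005], [0.429, -0.903, -0.013], [-0.001, 0.014, -1.0]]
ft_force: [-0.4, -0.0, 0.2]
gripper_width: 0.0672
gripper_force: 0.0
```

Emit:
arm_command(linear=[[538, -571, 0], [538, -571, 0], [538, -571, 0], [538, -571, 0], [538, -571, 0], [538, -571, 0], [538, -571, 0], [538, -571, 0], [538, -571, 0], [538, -571, 0], [538, -571, 0], [538, -571, 0], [538, -571, 0], [538, -571, 0], [538, -571, 0], [538, -571, 0], [538, -571, 0], [538, -571, 0], [538, -571, 0], [538, -571, 0]], twist=[[0, 0, 0], [0, 0, 0], [0, 0, 0], [0, 0, 0], [-53.6, 35.5, 102.9], [-53.6, 35.5, 102.9], [-53.6, 35.5, 102.9], [-53.6, 35.5, 102.9], [-53.6, 35.5, 102.9], [-53.6, 35.5, 102.9], [-53.6, 35.5, 102.9], [-53.6, 35.5, 102.9], [-53.6, 35.5, 102.9], [-53.6, 35.5, 102.9], [-53.6, 35.5, 102.9], [-53.6, 35.5, 102.9], [-53.6, 35.5, 102.9], [-53.6, 35.5, 102.9], [-53.6, 35.5, 102.9], [-53.6, 35.5, 102.9]], gripper=[0, 0, 0, 0, 0, 0, 0, 0, 0, 0, 0, 0, 0, 0, 0, 0, 0, 0, 0, 0])

```text
time: 3.08
ee_pos: [0.497, 0.0567, 0.3761]
tool_rot: [[0.525, -0.828, 0.196], [-0.564, -0.511, -0.649], [0.638, 0.23, -0.735]]
ft_force: [-0.8, -1.2, 0.0]
gripper_width: 0.0007
gripper_force: 0.0
```

Run:
```python
from h import *
o=observe();print(o["joints"].round(2) if hasattr(o["joints"],"round") else o["joints"])
p,R=pose(0,0,.10,35,90); print(cmd(p,R),cmd(np.array([.52,.16,.36]),R))
```

```text
[ 0.4  -0.24  1.86 -0.74  1.61  2.91]
([-116.3, -87.0, 145.0], [-12.9, 10.3, 29.1]) ([-56.5, -75.5, -50.7], [-12.9, 10.3, 29.1])
```

Run:
```python
from h import *
p,R=pose(0,0,.10,35,270)
print(cmd(np.array([.52,.16,.36]),R))
```

```text
([-56.5, -75.5, -50.7], [-13.8, -17.3, -149.4])
```

Emit:
arm_command(linear=[[-56, -75, -50], [-56, -75, -50], [-56, -75, -50], [-56, -75, -50], [-56, -75, -50], [-56, -75, -50], [-56, -75, -50], [-56, -75, -50], [-56, -75, -50], [-56, -75, -50], [-56, -75, -50], [-56, -75, -50], [-56, -75, -50], [-56, -75, -50], [-56, -75, -50], [-56, -75, -50], [-56, -75, -50], [-56, -75, -50], [-56, -75, -50], [-56, -75, -50]], twist=[[-14, -17, -149], [-14, -17, -149], [-14, -17, -149], [-14, -17, -149], [-14, -17, -149], [-14, -17, -149], [-14, -17, -149], [-14, -17, -149], [-14, -17, -149], [-14, -17, -149], [-14, -17, -149], [-14, -17, -149], [-14, -17, -149], [-14, -17, -149], [-14, -17, -149], [-14, -17, -149], [-14, -17, -149], [-14, -17, -149], [-14, -17, -149], [-14, -17, -149]], gripper=[0, 0, 0, 0, 0, 0, 0, 0, 0, 0, 0, 0, 0, 0, 0, 0, 0, 0, 0, 0])

```text
time: 4.75
ee_pos: [0.5222, 0.1556, 0.3642]
tool_rot: [[0.111, 0.993, 0.028], [0.586, -0.043, -0.809], [-0.802, 0.107, -0.587]]
ft_force: [0.2, -0.2, -0.4]
gripper_width: 0.0002
gripper_force: 0.0
```

Run:
```python
from h import *
o=observe();print(np.round(o["joints"],2))
p,R=pose(0,0,.08,35,270); print(cmd(p,R),cmd(np.array([.52,.16,.36]),R))
```

```text
[ 0.57  0.1   1.63 -0.82  1.89  0.59]
([104.1, -2.2, 198.4], [-0.5, -0.9, -7.9]) ([5.7, -2.8, -1.2], [-0.5, -0.9, -7.9])
```

Emit:
arm_command(linear=[[0, 0, 0], [0, 0, 0], [104, -2, 198], [104, -2, 198], [104, -2, 198], [104, -2, 198], [104, -2, 198], [104, -2, 198], [104, -2, 198], [104, -2, 198], [104, -2, 198], [104, -2, 198], [104, -2, 198]], twist=[[0, 0, -8], [0, 0, -8], [0, 0, -8], [0, 0, -8], [0, 0, -8], [0, 0, -8], [0, 0, -8], [0, 0, -8], [0, 0, -8], [0, 0, -8], [0, 0, -8], [0, 0, -8], [0, 0, -8]], gripper=[0, 0, 0, 0, 0, 0, 0, 0, 0, 0, 0, 0, 0])

```text
time: 5.83
ee_pos: [0.5397, 0.0581, 0.1678]
tool_rot: [[-0.017, 0.999, 0.032], [0.589, 0.036, -0.807], [-0.808, 0.005, -0.589]]
ft_force: [0.4, 1.0, -0.6]
gripper_width: 0.0005
gripper_force: 0.0
```

Run:
```python
from h import *
o=observe();print(np.round(o["joints"],2))
p,R=pose(0,0,.08,35,270); print(cmd(p,R)); p,R=pose(0,0,-.025,35,270);print(cmd(p,R))
for c in("top","scene"):
    s=snapshot(c);f=s["frame"][:,:,::-1].copy();q=proj(s,[.54,.02,.12])[0].astype(int);x0,y0=q-[50,50]
    im=cv2.resize(f[y0:y0+100,x0:x0+100],None,fx=4,fy=4,interpolation=cv2.INTER_CUBIC)
    globals()[c]=im
cv2.imwrite("pics/pre.png",np.hstack([top,scene]))
```

```text
[ 0.42  0.19  1.88 -0.85  1.55  0.62]
([2.1, -2.6, 3.8], [-0.2, -1.1, -0.5])
([0.0, -2.2, 108.7], [-0.2, -1.1, -0.5])
```

View pics/pre.png

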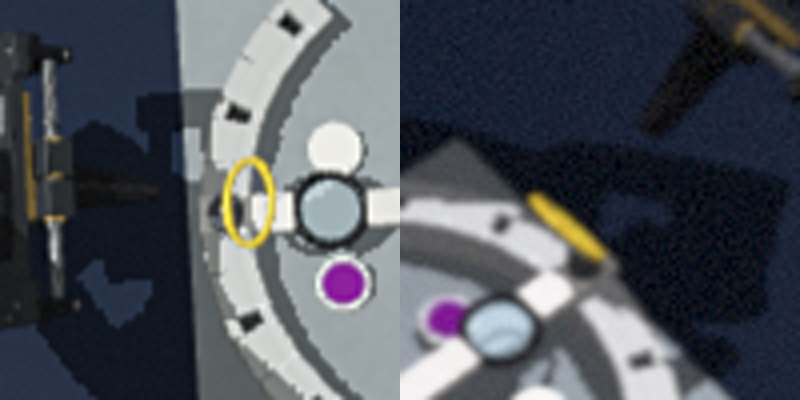

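The fingertip (155,190) points at the ring centre (248,202) and the tool is in line with the ring. Inserting slowly.

Emit:
arm_command(linear=[[1, -2, 15], [1, -2, 30], [1, -2, 45], [1, -2, 60], [1, -2, 70], [1, -2, 80], [1, -2, 90], [1, -2, 98], [1, -2, 106], [1, -2, 106], [1, -2, 106], [1, -2, 106]], twist=[[0, 0, 0], [0, 0, 0], [0, 0, 0], [0, 0, 0], [0, 0, 0], [0, 0, 0], [0, 0, 0], [0, 0, 0], [0, 0, 0], [0, 0, 0], [0, 0, 0], [0, 0, 0]], gripper=[0, 0, 0, 0, 0, 0, 0, 0, 0, 0, 0, 0])

```text
time: 6.93
ee_pos: [0.5397, -0.0282, 0.1025]
tool_rot: [[-0.02, 0.999, 0.029], [0.588, 0.035, -0.808], [-0.809, 0.001, -0.588]]
ft_force: [-0.2, -0.3, -0.0]
gripper_width: 0.0003
gripper_force: 0.0
```

Run:
```python
from h import *
o=observe();print(o["time"],np.round(o["joints"],2),np.round(o["ft_force"],1),np.round(o["ee_pos"],4))
p,R=pose(0,0,-.025,35,270);print(cmd(p,R))
for c in("top","scene"):
    s=snapshot(c);f=s["frame"][:,:,::-1].copy();q=proj(s,[.54,.0,.12])[0].astype(int);x0,y0=q-[40,40]
    im=cv2.resize(f[y0:y0+80,x0:x0+80],None,fx=5,fy=5,interpolation=cv2.INTER_CUBIC)
    globals()[c]=im
cv2.imwrite("pics/ins.png",np.hstack([top,scene]))
```

```text
6.9333 [ 0.28  0.21  1.98 -0.93  1.39  0.64] [-0.2 -0.3 -0. ] [ 0.5397 -0.0282  0.1025]
([-1.9, 1.2, 0.6], [-0.3, -1.0, -0.3])
```

View pics/ins.png

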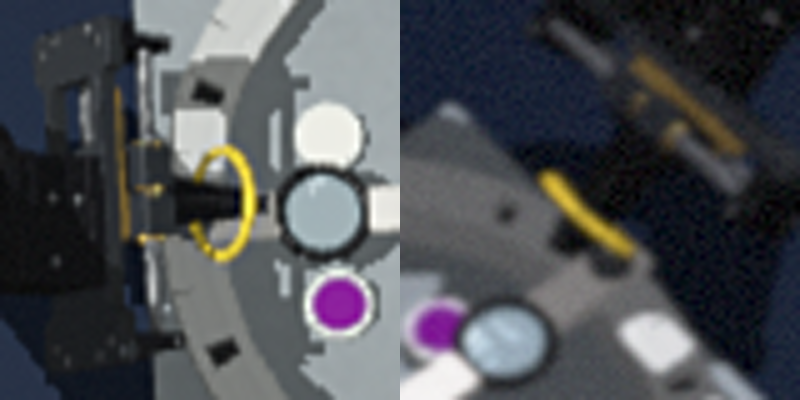

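The tip passes through the ring, showing beyond its right-hand wire at (265,205) in the top crop, and there is no contact force. Lifting in steps.

Emit:
arm_command(linear=[[-4, 0, -3], [-8, 0, -6], [-11, 0, -8], [-13.5, 0, -10], [-16, 0, -12], [-16, 0, -12], [-16, 0, -12], [-16, 0, -12]], twist=[[0, 0, 0], [0, 0, 0], [0, 0, 0], [0, 0, 0], [0, 0, 0], [0, 0, 0], [0, 0, 0], [0, 0, 0]], gripper=[0, 0, 0, 0, 0, 0, 0, 0])

```text
time: 7.7
ee_pos: [0.539, -0.0279, 0.1214]
tool_rot: [[-0.021, 0.999, 0.028], [0.588, 0.035, -0.808], [-0.808, -0.001, -0.589]]
ft_force: [0.2, 0.8, -3.6]
gripper_width: 0.0006
gripper_force: 1.8
```

Emit:
arm_command(linear=[[-2, 0, -1.5], [-4, 0, -3], [-6, 0, -4.5], [-6, 0, -4.5], [-6, 0, -4.5], [-6, 0, -4.5], [-6, 0, -4.5]], twist=[[0, 0, 0], [0, 0, 0], [0, 0, 0], [0, 0, 0], [0, 0, 0], [0, 0, 0], [0, 0, 0]], gripper=[0, 0, 0, 0, 0, 0, 0])

```text
time: 8.28
ee_pos: [0.5392, -0.028, 0.1294]
tool_rot: [[-0.021, 0.999, 0.028], [0.588, 0.035, -0.808], [-0.809, -0.0, -0.588]]
ft_force: [-0.5, 1.7, -4.8]
gripper_width: 0.0008
gripper_force: 2.3
```

```bash
cat >> h.py <<'E'
def ringh(th0=0,fit_th=True):
    "height and swing of ring from yellow pixels, both cameras"
    Q={}
    for c in("top","scene"):
        s=snapshot(c);hsv=cv2.cvtColor(s["frame"],cv2.COLOR_RGB2HSV)
        y=(hsv[...,0]>20)&(hsv[...,0]<34)&(hsv[...,1]>150)&(hsv[...,2]>110)
        m=np.zeros(y.shape,np.uint8);P=np.vstack([proj(s,ring(PX,PY,W,th0,h)[1]) for h in(0,.026)]).astype(np.int32)
        cv2.fillConvexPoly(m,cv2.convexHull(P),1);m=cv2.dilate(m,np.ones((7,7)));Q[c]=(s,np.argwhere(y&(m>0))[:,::-1])
    def res(p):
        r=[]
        for s,q in Q.values():
            M=proj(s,ring(PX,PY,W,p[0],p[1],n=180)[1]);r.append(np.linalg.norm(q[:,None]-M[None],axis=2).min(1))
        return np.concatenate(r)
    best=min((least_squares(res,[th0,h],x_scale=[.02,.005],loss="soft_l1",diff_step=1e-3) for h in(.001,.008,.016,.024)),key=lambda f:f.cost)
    return best.x.round(4),round(best.cost,1),[len(q) for _,q in Q.values()]
E
python3 -c "
from h import *
print(ringh(),np.round(observe()['ft_force'],1))"
```

```text
(array([0.0046, 0.0076]), np.float64(27.4), [72, 78]) [-0.1  1.  -5.2]
```

Emit:
arm_command(linear=[[-2, 0, -1.5], [-4, 0, -3], [-5, 0, -3.6], [-5, 0, -3.6], [-5, 0, -3.6], [-5, 0, -3.6]], twist=[[0, 0, 0], [0, 0, 0], [0, 0, 0], [0, 0, 0], [0, 0, 0], [0, 0, 0]], gripper=[0, 0, 0, 0, 0, 0])

```text
time: 8.88
ee_pos: [0.5394, -0.028, 0.1358]
tool_rot: [[-0.021, 0.999, 0.029], [0.588, 0.035, -0.808], [-0.809, 0.0, -0.588]]
ft_force: [0.3, 0.8, -5.1]
gripper_width: 0.0002
gripper_force: 2.8
```

Run:
```python
from h import *
print(ringh(),ringh(),np.round(observe()['ft_force'],1),observe()["ee_pos"])
for c in("top","scene"):
    s=snapshot(c);f=s["frame"][:,:,::-1].copy();q=proj(s,[.54,.0,.12])[0].astype(int);x0,y0=q-[40,40]
    im=cv2.resize(f[y0:y0+80,x0:x0+80],None,fx=5,fy=5,interpolation=cv2.INTER_CUBIC)
    globals()[c]=im
cv2.imwrite("pics/lift.png",np.hstack([top,scene]))
```

```text
(array([0.0039, 0.0135]), np.float64(27.8), [76, 79]) (array([0.0036, 0.0136]), np.float64(27.2), [76, 78]) [-0.   0.9 -7.2] [ 0.53934743 -0.02800581  0.13572429]
```

View pics/lift.png

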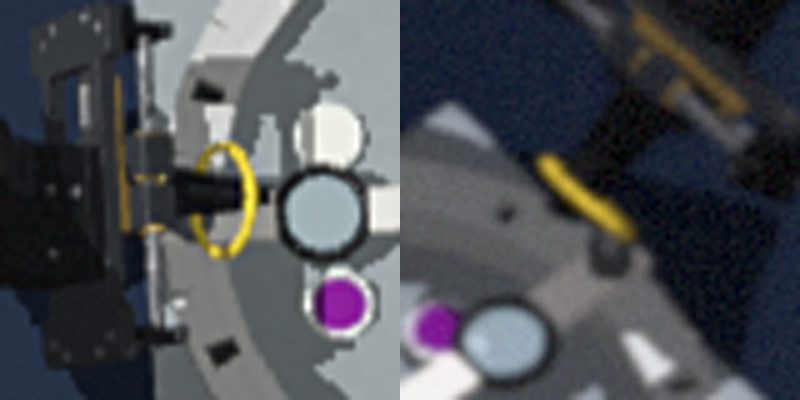

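The ring has risen about 13.6 mm (its top wire is still hooked on the finger) and the pin is visibly up. I'll work out the arc, including about 1.5 mm more lift.

```bash
cat >> h.py <<'E'
def arc(degs,up=0.):
    o=observe();p0,R0=np.array(o["ee_pos"]),np.array(o["tool_rot"]);v=p0-[PX,PY,0]
    for d in degs:
        Z=Ro.from_euler("z",d,degrees=True).as_matrix()
        l=R0.T@(Z@v-v+[0,0,up])*1000;t=R0.T@np.array([0,0,d]);print(d,l.round(1).tolist(),t.round(1).tolist())
E
python3 -c "
from h import *
print(observe()['time']);arc([0,.5,1.5,3,4.5,6,7.5,9,10.5,12,13.5,15,16,17,17.5,18],.0015)"
```

```text
9.1833
0 [-1.2, 0.0, -0.9] [0.0, 0.0, 0.0]
0.5 [-1.2, -1.5, -0.9] [-0.4, 0.0, -0.3]
1.5 [-1.3, -4.4, -0.8] [-1.2, 0.0, -0.9]
3 [-1.4, -8.8, -0.6] [-2.4, 0.0, -1.8]
4.5 [-1.7, -13.1, -0.3] [-3.6, 0.0, -2.6]
6 [-1.9, -17.5, 0.1] [-4.9, 0.0, -3.5]
7.5 [-2.3, -21.8, 0.6] [-6.1, 0.0, -4.4]
9 [-2.7, -26.1, 1.2] [-7.3, 0.0, -5.3]
10.5 [-3.2, -30.4, 1.8] [-8.5, 0.0, -6.2]
12 [-3.7, -34.7, 2.6] [-9.7, 0.0, -7.1]
13.5 [-4.3, -39.0, 3.4] [-10.9, 0.0, -7.9]
15 [-5.0, -43.2, 4.4] [-12.1, 0.0, -8.8]
16 [-5.5, -46.0, 5.0] [-12.9, 0.0, -9.4]
17 [-6.0, -48.8, 5.7] [-13.7, 0.0, -10.0]
17.5 [-6.3, -50.2, 6.1] [-14.2, 0.0, -10.3]
18 [-6.6, -51.5, 6.5] [-14.6, 0.0, -10.6]
```

Emit:
arm_command(linear=[[-1.2, 0, -0.9], [-1.2, 0, -0.9], [-1.2, -1.5, -0.9], [-1.3, -4.4, -0.8], [-1.4, -8.8, -0.6], [-1.7, -13.1, -0.3], [-1.9, -17.5, 0.1], [-2.3, -21.8, 0.6], [-2.7, -26.1, 1.2], [-3.2, -30.4, 1.8], [-3.7, -34.7, 2.6], [-4.3, -39, 3.4], [-5, -43.2, 4.4], [-5.5, -46, 5], [-6, -48.8, 5.7], [-6.3, -50.2, 6.1], [-6.6, -51.5, 6.5], [-6.6, -51.5, 6.5], [-6.6, -51.5, 6.5], [-6.6, -51.5, 6.5]], twist=[[0, 0, 0], [0, 0, 0], [-0.4, 0, -0.3], [-1.2, 0, -0.9], [-2.4, 0, -1.8], [-3.6, 0, -2.6], [-4.9, 0, -3.5], [-6.1, 0, -4.4], [-7.3, 0, -5.3], [-8.5, 0, -6.2], [-9.7, 0, -7.1], [-10.9, 0, -7.9], [-12.1, 0, -8.8], [-12.9, 0, -9.4], [-13.7, 0, -10], [-14.2, 0, -10.3], [-14.6, 0, -10.6], [-14.6, 0, -10.6], [-14.6, 0, -10.6], [-14.6, 0, -10.6]], gripper=[0, 0, 0, 0, 0, 0, 0, 0, 0, 0, 0, 0, 0, 0, 0, 0, 0, 0, 0, 0])

```text
time: 10.85
ee_pos: [0.4882, -0.039, 0.1372]
tool_rot: [[-0.201, 0.939, 0.277], [0.553, 0.343, -0.76], [-0.809, 0.0, -0.588]]
ft_force: [-1.7, 2.8, -5.2]
gripper_width: 0.0004
gripper_force: 3.4
```

```bash
python3 -c "
from h import *
print(ringh(.31),ringh(.31));o=observe();print(o['time'],np.round(o['joints'],2),np.round(o['ft_force'],1))
p=o['ee_pos'];print('tcp swing',np.arctan2(p[1]-PY,p[0]-PX)-np.arctan2(-.028-PY,.5394-PX))
arc([1,2,3,3.5,4])"
```

```text
(array([0.32  , 0.0194]), np.float64(27.5), [78, 68]) (array([0.32  , 0.0193]), np.float64(27.1), [79, 67])
11.05 [ 0.3  -0.12  2.25 -1.04  1.22  0.45] [-1.5  2.7 -6.1]
tcp swing 0.31373509513450526
1 [-0.0, -2.9, 0.1] [-0.8, 0.0, -0.6]
2 [-0.1, -5.8, 0.2] [-1.6, 0.0, -1.2]
3 [-0.2, -8.7, 0.3] [-2.4, 0.0, -1.8]
3.5 [-0.3, -10.2, 0.4] [-2.8, 0.0, -2.1]
4 [-0.4, -11.7, 0.5] [-3.2, 0.0, -2.4]
```

Emit:
arm_command(linear=[[-0.0, -2.9, 0.1], [-0.1, -5.8, 0.2], [-0.2, -8.7, 0.3], [-0.3, -10.2, 0.4], [-0.4, -11.3, 0.5], [-0.4, -11.3, 0.5], [-0.4, -11.3, 0.5], [-0.4, -11.3, 0.5]], twist=[[-0.8, 0, -0.6], [-1.6, 0, -1.2], [-2.4, 0, -1.8], [-2.8, 0, -2.1], [-3.1, 0, -2.3], [-3.1, 0, -2.3], [-3.1, 0, -2.3], [-3.1, 0, -2.3]], gripper=[0, 0, 0, 0, 0, 0, 0, 0])

```text
time: 11.72
ee_pos: [0.4776, -0.0435, 0.1373]
tool_rot: [[-0.238, 0.914, 0.327], [0.538, 0.405, -0.739], [-0.809, -0.0, -0.588]]
ft_force: [-1.6, 2.9, -6.6]
gripper_width: 0.0002
gripper_force: 3.5
```

```bash
python3 -c "
from h import *
print(ringh(.38),ringh(.38));o=observe();print(o['time'],np.round(o['ft_force'],1),o['ee_pos'])
p=o['ee_pos'];print('tcp swing',np.arctan2(p[1]-PY,p[0]-PX)-np.arctan2(-.028-PY,.5394-PX),(o['tool_rot'].T@[0,0,1]).round(3))
s=snapshot('top');e=lambda a:np.arctan2(*(np.array(a)[1::-1]-[PY,PX]));
for n in('lens','free_end'):
  for c in('top','scene'): snapshot(c);print(n,c,[(e(d['point'])-(W+np.pi),d['confidence']) for d in recognise(c,n)[:1]])"
```

```text
(array([0.3856, 0.0196]), np.float64(25.9), [81, 70]) (array([0.386 , 0.0195]), np.float64(24.9), [81, 68])
11.9167 [-1.8  3.  -6.1] [ 0.47781694 -0.04342827  0.13726366]
tcp swing 0.3818607258821267 [-0.809 -0.    -0.588]
lens top [(np.float64(0.36444460453376615), 0.71)]
lens scene [(np.float64(0.33287263419319024), 0.94)]
free_end top [(np.float64(0.33747459673848645), 0.93)]
free_end scene [(np.float64(0.33580670394651313), 0.88)]
```

Emit:
arm_command(linear=[[2, 0, 1.5], [4, 0, 3], [6, 0, 4.4], [8, 0, 5.8], [9.5, 0, 7], [11, 0, 8], [11, 0, 8], [11, 0, 8]], twist=[[0, 0, 0], [0, 0, 0], [0, 0, 0], [0, 0, 0], [0, 0, 0], [0, 0, 0], [0, 0, 0], [0, 0, 0]], gripper=[0, 0, 0, 0, 0, 0, 0, 0])

```text
time: 13.03
ee_pos: [0.478, -0.0435, 0.1239]
tool_rot: [[-0.238, 0.914, 0.328], [0.537, 0.406, -0.74], [-0.809, -0.0, -0.588]]
ft_force: [-1.6, 3.7, -3.4]
gripper_width: 0.0003
gripper_force: 2.8
```

```bash
python3 -c "
from h import *
print(ringh(.38),ringh(.38));o=observe();print(o['time'],np.round(o['ft_force'],1),o['ee_pos'])"
```

```text
(array([0.3855, 0.0059]), np.float64(20.8), [72, 61]) (array([0.3859, 0.006 ]), np.float64(22.1), [73, 63])
13.2333 [-1.5  4.3 -3.6] [ 0.47793615 -0.04345254  0.12398672]
```

The pin reads 6 mm, below the plate top, so it has entered the hole. Lowering to let it seat and to centre the finger in the ring.

Emit:
arm_command(linear=[[2, 0, 1.5], [4, 0, 3], [6, 0, 4.4], [8, 0, 5.8], [11, 0, 8], [14, 0, 10.2], [16, 0, 11.8], [16, 0, 11.8], [16, 0, 11.8], [16, 0, 11.8]], twist=[[0, 0, 0], [0, 0, 0], [0, 0, 0], [0, 0, 0], [0, 0, 0], [0, 0, 0], [0, 0, 0], [0, 0, 0], [0, 0, 0], [0, 0, 0]], gripper=[0, 0, 0, 0, 0, 0, 0, 0, 0, 0])

```text
time: 14.07
ee_pos: [0.478, -0.0436, 0.104]
tool_rot: [[-0.238, 0.914, 0.328], [0.537, 0.405, -0.74], [-0.809, -0.0, -0.588]]
ft_force: [0.0, 0.1, 0.2]
gripper_width: 0.0008
gripper_force: 0.0
```

```bash
python3 -c "
from h import *
print(ringh(.38),ringh(.38));o=observe();print(o['time'],np.round(o['ft_force'],1),o['ee_pos'])
p,R=pose(.384,0,-.025,35,270);print(cmd(p,R))"
```

```text
(array([0.3848, 0.0026]), np.float64(24.3), [74, 64]) (array([0.3848, 0.0026]), np.float64(24.5), [76, 62])
14.2667 [ 0.3  1.1 -0.4] [ 0.47796715 -0.04354881  0.10408093]
([-0.5, 1.1, 1.5], [-0.5, -1.0, -0.3])
```

Force is zero. Retracting along the finger axis, then comparing against the first pictures to check the pin is home.

Emit:
arm_command(linear=[[0, 1, -5], [0, 1, -12], [0, 1, -20], [0, 1, -30], [0, 1, -42], [0, 1, -56], [0, 1, -72], [0, 1, -90], [0, 1, -110], [0, 1, -135], [0, 1, -160], [0, 1, -180], [0, 1, -180], [0, 1, -180]], twist=[[0, 0, 0], [0, 0, 0], [0, 0, 0], [0, 0, 0], [0, 0, 0], [0, 0, 0], [0, 0, 0], [0, 0, 0], [0, 0, 0], [0, 0, 0], [0, 0, 0], [0, 0, 0], [0, 0, 0], [0, 0, 0]], gripper=[0, 0, 0, 0, 0, 0, 0, 0, 0, 0, 0, 0, 0, 0])

```text
time: 15.43
ee_pos: [0.4199, 0.0913, 0.2108]
tool_rot: [[-0.238, 0.913, 0.331], [0.538, 0.408, -0.738], [-0.808, 0.002, -0.589]]
ft_force: [-0.9, 0.2, -0.2]
gripper_width: 0.0004
gripper_force: 0.0
```

Run:
```python
import h
from h import *
print(ringh(.38),ringh(.38));o=observe();print(o['time'],np.round(o['ft_force'],1),o['ee_pos'])
sn={}
for c in("top","scene"):
    s=snapshot(c);sn[c]=s;f=s["frame"][:,:,::-1];q=proj(s,[.51,-.06,.08])[0].astype(int);x0,y0=q-[50,50]
    globals()[c]=cv2.resize(f[y0:y0+100,x0:x0+100],None,fx=4,fy=4,interpolation=cv2.INTER_CUBIC)
cv2.imwrite("pics/end.png",np.hstack([top,scene]))
h.snapshot=lambda c:dict(sn[c],frame=cv2.imread(f"pics/{c}0.png")[:,:,::-1].copy())
print("initial",ringh(0))
```

```text
(array([0.3857, 0.0026]), np.float64(19.0), [80, 57]) (array([0.3857, 0.0025]), np.float64(19.9), [80, 60])
15.6333 [ 0.2 -0.6 -0.7] [0.41925284 0.0891337  0.20882038]
initial (array([0.0045, 0.0026]), np.float64(18.6), [75, 70])
```

View pics/end.png

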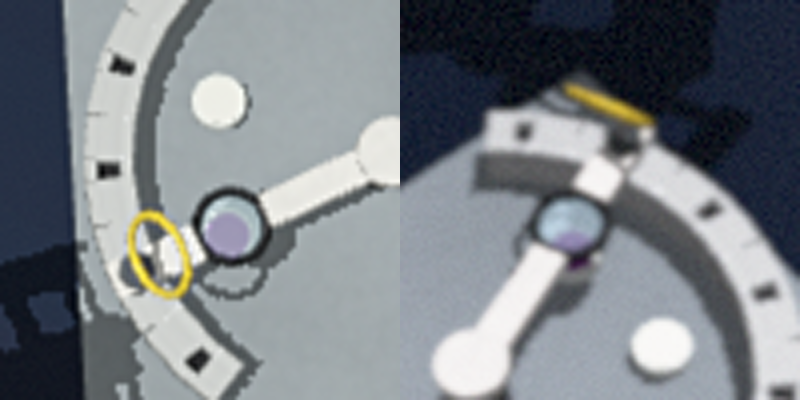

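The lens at (232,228) stands over the violet dish. The ring height reads 2.6 mm, identical to the first picture with the pin home. The swing differs from that picture by 0.381, which is one hole within the play. The gripper is clear, so I'm handing in.

```bash
python3 -c "
from plant import *
print(close_job())"
```

```text
the job is handed in; nothing more can be done
None
```

The lens now stands over the violet dish with the pin home in the next hole, the dishes look undisturbed, the gripper is clear, and the job was handed in at about 16 s.

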